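# Fit the sprung roller back into the pot-turning stand

### The job

Take the loose sprung roller from its wooden cradle and fit it in the empty place of the roller stand, beside the roller already there: squeeze its sprung pin in so that it goes between the two side plates, then let it spring out so that both its end pins sit fully home in the two facing recesses (either way round). Let go of it and leave the other things on the bench where they are.

Things in the scene. Friction and masses are not known exactly. Their poses are not given: they have to be found in the camera images.
- roller_mid (a point): Centre of the loose roller: a boxwood cylinder 40 mm in diameter, 110 mm long, brass bands at its ends, about 270 g (varies), with a round-tipped steel pin 12 mm in diameter on its axis at each end: a short fixed one and a longer sprung one. Its y axis runs along the roller from the fixed to the sprung pin. It starts level in its cradle, axis 40 mm above the bench.
- sprung_tip (a point): Outer tip of the roller's longer, sprung pin, on the roller's axis: 36 mm out of the roller's end and 91 mm from its centre when fully out; it moves with the pin.
- fixed_tip (a point): Outer tip of the roller's short, fixed pin, on the roller's axis: 16 mm out of the roller's end, 71 mm from its centre.
- plunger (a joint): How far the sprung pin is pushed into the roller, m: 0 fully out, 0.026 fully in. Its spring pushes back with about 2 N at first and 0.5 N more per mm (about 12 N at 20 mm in). Seated in the recesses it stays about 8 mm in.
- cradle: Fixed wooden cradle in which the roller starts, lying along its y axis; origin under its centre on the bench. A board 66 x 110 mm, 10 mm thick, with two V rests, 55 mm wide, 35 mm high and 10 mm thick, 38 mm either side of the middle: the 66 mm between them are free for fingers at the roller's middle.
- stand: Fixed steel roller stand, origin under its centre on the bench; base 190 (x) x 210 (y) x 10 mm. Two upright side plates, 180 mm long (x), 20 mm thick, face each other, inner faces at y = -68 and +68 mm. Four posts outside them reach y = 100 mm, lower than the plates. A like roller already sits between the plates at x = +55 mm; the empty place is at x = -45 mm, with a recess in each plate.
- seat (a point): Point at bench level midway between the empty place's two facing recesses, below the axis where the roller belongs; axes as the stand's. Recesses: blind, square, 18 x 18 mm, 9 mm deep. The plates are clamped at a height that varies and is NOT reported: feel or see it. Recess centres lie 58 to 98 mm above the bench, always 18 mm below the plates' flat top edges (76 to 116 mm; bear 25 N).
- pot: Bystander, loose, to be left alone: copper coffee pot, 94 mm across, 95 mm tall, long dark handle; origin at the underside.
- mallet: Bystander, loose, to be left alone: round-headed boxwood mallet, head 74 mm across and 92 mm tall stood on its face, handle level; origin at the underside.
- hammer: Bystander, loose, to be left alone: ash-handled steel hammer, about 280 mm long, lying down; origin at the underside.
- dividers: Bystander, loose, to be left alone: brass dividers, 150 mm long, 12 mm tall, lying flat 20 to 40 mm beyond the cradle board; origin at the underside.
- salblock: Bystander, loose, to be left alone: grey block of sal ammoniac, 65 x 48 x 34 mm; origin at the underside.

How it is judged:
On the way, in this order (a step that is already met when the one before it is completed fails the run):
1. the roller is lifted out of its cradle (centre 65 mm or more above the bench) (height (world z) of roller_mid above 0.065 m), for 0.1 s.
2. its sprung pin is pushed in by 12 mm or more with the roller at the empty place (centre within 40 mm of it, seen from above) (value of joint plunger above 0.012 m and horizontal distance between roller_mid and seat below 0.04 m), for 0.1 s.
At the end, for the whole second after the job is handed in: Both pin tips are 5 mm or more inside the two recesses of the empty place (73 mm or more from its middle, one each side, either way round), within 8 mm of its axis line seen from above, 48 to 104 mm above the bench; sprung pin still (under 20 mm/s) and held in by 4 mm or more; roller released (((y of sprung_tip in the frame of seat above 0.073 m and y of fixed_tip in the frame of seat below -0.073 m) or (y of sprung_tip in the frame of seat below -0.073 m and y of fixed_tip in the frame of seat above 0.073 m)) and x of sprung_tip in the frame of seat between -0.008 and 0.008 m and z of sprung_tip in the frame of seat between 0.048 and 0.104 m and x of fixed_tip in the frame of seat between -0.008 and 0.008 m and z of fixed_tip in the frame of seat between 0.048 and 0.104 m and velocity of joint plunger between -0.02 and 0.02 m/s and value of joint plunger above 0.004 m); the robot touches nothing.
It fails at once if a bystander is moved by more than 30 mm (distance of any of pot, mallet, hammer, dividers, salblock from where it was at the start of the episode above 0.03 m).
It also fails if it takes over 50 s, if anything falls off the work surface, if the arm or the gripper's body presses on something with over 40 N, if the wrist force passes 120 N, or if a joint passes its speed limit or range.

### The arm

A 6-joint arm with a two-finger parallel gripper is mounted at the origin on the work surface. World frame = base frame: x ahead of the robot, y to its left, z up, the work surface at z = 0. Lengths are in m, angles in rad, forces in N, time in s.
With the tool pointing down it reaches from about 0.275 to 0.825 m from the base axis. Payload 4.9 kg.
Tool frame: the origin (TCP) lies midway between the tips of the shut fingers; the grasp point (between the pads) lies 19 mm behind it (bot.grip_depth is the distance from the TCP to the grasp point, in m); z points along the fingers, y is the line along which they close (so a half turn about z gives the same grasp; the last joint's range is limited). The gripper opens to 85 mm and grips with 20 to 120 N. Pads are 22 mm wide; open, the fingers measure 114 mm over their backs; the gripper's body (76 mm by 85 mm) begins 54 mm behind the grasp point. The pads swing forward as they close: fully open they stand 13 mm farther back than shut.
Start: joints at [1.139, 0.326, -0.193, 1.052, 0, 1.437], TCP at [0.161, 0.526, 0.231] pointing down, gripper open.
Joint ranges: [-2.65, 2.65], [-0.97, 1.79], [-1.3, 1.35], [-1.93, 2.1], [-1.47, 1.37], [-3.14, 3.14]. Speed limits (rad/s): [2.57, 2.57, 3.14, 3.14, 3.14, 3.14].

### API

Orientations are given as a unit quaternion [w, x, y, z].
In Python, from cell import bot gives the robot as it stands. Calls block until the motion is done:
- bot.move_pose(position, orientation): joint-space move of the TCP to a pose.
- bot.move_linear(position, speed=0.15, rotation=None, until_force=None): straight line of the TCP; rotation=None keeps the orientation; speed is the mean speed in m/s. With until_force (N) it stops when the force on the tool has changed by that much, and returns True; else False.
- bot.goto_joints(angles): joint-space move.
- bot.set_gripper(opening, grasp_force=None): opening from 0.0 (shut) to 1.0 (fully open); grasp_force is the grip in N (None keeps the last); returns when the fingers have stopped.
- bot.wait(seconds).
- bot.solve_ik(position, orientation): joint angles nearest the present ones, or None.
- bot.camera(name): name is "scene" or "top" or "wrist"; returns the picture (480x640x3 uint8, red, green, blue); there is no depth.
- bot.calibration(name): a dict with "mtx" (3x3 intrinsics, pixels), "k1" (the pictures are not rectified: a ray, as slopes to the right and down, at radius r is drawn at 1 + k1 r^2 times it, then the intrinsics apply), "extrinsics" (4x4, takes a point from world to camera coordinates); the wrist camera has in their place "hand_eye" (4x4, takes a point from camera to tool coordinates, whose origin is the TCP and whose axes are the flange's). Camera axes: x right, y down, z forward; pixel columns grow to the right and rows downward; lengths in m; the calibration is good to about 2 mm. A picture is of the moment at which its call begins: read the wrist's pose just before it. calibration takes no time and is no camera call.
A pose or a line that the arm cannot do raises bot.PlanningError and nothing moves.
- bot.close_job(): hands the job in; it is judged then, once.
Trained networks look in the newest picture that a camera, given by its name, has taken for a name from the list of things; names that differ only in an ending like _2 or _b are one class to them, and where a whole thing is asked for, a point or a joint stands for the part that bears it (a point fixed in the world has none). Each returns a list of dicts, best first, with "confidence" (0 to 1); they miss things now and then, are a little off and sometimes report something else, mostly with a low value. They report only what shows in the picture. A call takes as long as a camera call.
- bot.search_frame(camera, thing): "bbox" ([left, top, width, height] in pixels, round what is visible of it).
Readings, each from a call of its own:
- bot.read_clock(): time.
- bot.read_joint_positions(): joint angles.
- bot.read_joint_vel(): joint speeds.
- bot.read_joint_efforts(): joint torques, N m.
- bot.read_position(): TCP position.
- bot.read_tool_rot(): TCP orientation.
- bot.read_ft_force(): force on the tool from outside, world axes, zero at the start.
- bot.read_moment(): the same for the moment, N m.
- bot.read_gripper_width(): opening from 0.0 (shut) to 1.0 (fully open).
- bot.read_finger_force(): force on a finger pad.
Only numpy, scipy, OpenCV 4.12 (cv2) and the standard library are available. Lean on these libraries where they do the work, as an engineer would, in place of code of your own. Each camera call takes 0.05 s, during which the arm holds its last target. There are 200 camera calls.

## Working session

There is one attempt and no reset: what is moved stays moved. The work goes in short steps, each a Python script; the robot and the scene stay as the last script left them, time stands still between calls to the robot, and variables do not carry over. Pictures are saved under pics/ and viewed, at most 10 in all, crops included, and the job is handed in when it is done.

```bash
ls; mkdir -p pics; python3 - <<'E'
from cell import bot
import cv2
for c in("top","scene"):
    im=bot.camera(c); cv2.imwrite(f"pics/{c}0.png",im[:,:,::-1])
    k=bot.calibration(c); print(c,k)
    for t in("roller_mid","cradle","stand","dividers","pot","mallet","hammer","salblock","sprung_tip"):
        r=bot.search_frame(c,t); print(t,[(x["bbox"],round(x["confidence"],2)) for x in r[:2]])
print(bot.calibration("wrist")); print(bot.read_clock(),bot.read_tool_rot())
E
```

```text
pics
top {'mtx': array([[563.83922253,   0.        , 317.71534269],
       [  0.        , 563.83922253, 237.16935126],
       [  0.        ,   0.        ,   1.        ]]), 'k1': 0.026387887097125032, 'extrinsics': array([[-1.39578850e-02, -9.99896186e-01, -3.57687707e-03,
         1.42012225e-02],
       [-9.85512482e-01,  1.43616308e-02, -1.68993762e-01,
         5.63792400e-01],
       [ 1.69027588e-01,  1.16626149e-03, -9.85610630e-01,
         1.21899941e+00],
       [ 0.00000000e+00,  0.00000000e+00,  0.00000000e+00,
         1.00000000e+00]])}
roller_mid [([369.4, 230.4, 61.6, 37.2], 0.91)]
cradle [([375.2, 227.8, 56.3, 41.3], 0.71)]
stand [([173.6, 192.8, 101.1, 95.0], 0.57), ([300.2, 152.6, 101.6, 44.7], 0.34)]
dividers [([352.2, 194.3, 57.8, 42.3], 0.92)]
pot [([296.0, 151.1, 107.2, 47.5], 0.6)]
mallet [([91.2, 244.2, 66.8, 106.0], 0.67), ([368.0, 256.9, 14.2, 12.9], 0.49)]
hammer [([368.5, 260.2, 15.1, 9.8], 0.74), ([494.9, 201.2, 54.0, 127.4], 0.58)]
salblock [([306.7, 281.6, 29.8, 22.7], 0.73)]
sprung_tip [([368.5, 257.1, 15.8, 11.7], 0.64)]
scene {'mtx': array([[463.1890
[... 704 characters left out ...]
salblock [([274.8, 219.2, 29.2, 24.4], 0.7)]
sprung_tip [([262.2, 265.5, 7.3, 9.3], 0.59)]
{'mtx': array([[379.96062913,   0.        , 322.36456793],
       [  0.        , 379.96062913, 239.65237897],
       [  0.        ,   0.        ,   1.        ]]), 'k1': -0.0523862247825442, 'hand_eye': array([[-6.71187275e-04, -9.55963684e-01, -2.93484216e-01,
         7.62596813e-02],
       [ 9.99999588e-01, -4.62271715e-04, -7.81207351e-04,
         9.58244276e-05],
       [ 6.11136405e-04, -2.93484619e-01,  9.55963600e-01,
        -1.42851683e-01],
       [ 0.00000000e+00,  0.00000000e+00,  0.00000000e+00,
         1.00000000e+00]])}
1.0 [7.83113447e-06 1.48359099e-01 9.88933555e-01 2.38662812e-05]
```

```bash
python3 - <<'E'
import cv2
im=cv2.imread("pics/top0.png"); cv2.imwrite("pics/top0c.png",cv2.resize(im[140:360,150:450],(800,587),interpolation=cv2.INTER_CUBIC))
E
```

```text
(no output)
```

View pics/top0c.png

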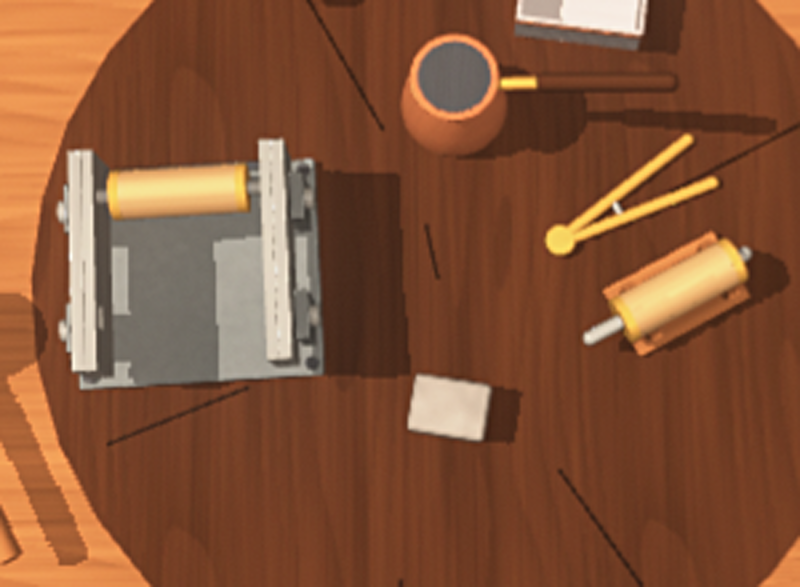

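View pics/scene0.png

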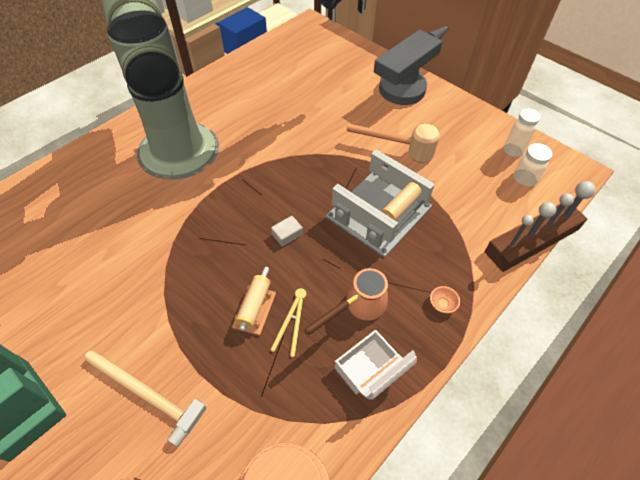

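The top crop shows the stand's plate tops at crop px (67–97, 150–371) and (259–293, 139–360), with the empty place nearer the robot. The roller's sprung tip is at (588, 338) and its fixed tip at (748, 254). The dividers lie on the far side of the cradle.

```bash
cat > h.py <<'E'
from cell import bot
import numpy as np, cv2
from scipy.optimize import least_squares
from scipy.spatial.transform import Rotation as R
def proj(P,c,E=None):
    k=bot.calibration(c); E=k["extrinsics"] if E is None else E
    q=np.atleast_2d(P)@E[:3,:3].T+E[:3,3]; s=q[:,:2]/q[:,2:]
    s=s*(1+k["k1"]*(s**2).sum(1,keepdims=True))
    return s@k["mtx"][:2,:2].T+k["mtx"][:2,2]
def wristE():
    T=np.eye(4); T[:3,:3]=rot().as_matrix(); T[:3,3]=bot.read_position()
    return np.linalg.inv(T@bot.calibration("wrist")["hand_eye"])
def rot(): return R.from_quat(np.roll(bot.read_tool_rot(),-1))
def quat(r): return np.roll(r.as_quat(),1)
def down(yaw):  # tool z down, tool x axis at world angle yaw
    c,s=np.cos(yaw),np.sin(yaw)
    return R.from_matrix(np.array([[c,s,0],[s,-c,0],[0,0,-1.]]))
def standpts(p):
    x,y,a,h=p
    L=[(sx*.09,sy*yy,h) for sy in(1,-1) for yy in(.068,.088) for sx in(1,-1)]
    L=np.array(L); c,s=np.cos(a),np.sin(a)
    return np.c_[x+c*L[:,0]-s*L[:,1],y+s*L[:,0]+c*L[:,1],L[:,2]]
E
python3 - <<'E'
from h import *
cr=lambda a:np.array(a,float)/[800/300,587/220]+[150,140]-.3
# order: +y inner(x+,x-), +y outer, -y inner, -y outer
px=cr([(94,150),(98,370),(67,151),(75,371),(259,141),(267,360),(284,139),(293,357)])
bp=cr([(323,374),(315,158),(80,388)])
def f(p):
    x,y,a,h=p; B=np.array([(-.095,-.105),(.095,-.105),(-.095,.105)]); c,s=np.cos(a),np.sin(a)
    W=np.c_[x+c*B[:,0]-s*B[:,1],y+s*B[:,0]+c*B[:,1],[.01]*3]
    return np.r_[(proj(standpts(p),"top")-px).ravel(),(proj(W,"top")-bp).ravel()]
r=least_squares(f,[.55,.2,0,.09]); print("stand",r.x.round(4),f(r.x).round(1))
rp=cr([(749,254),(586,339)])
def g(p):
    x,y,a=p; d=np.array([-np.sin(a),np.cos(a)])
    return (proj(np.array([[x,y,.04]]*2)+np.c_[np.outer([-.071,.091],d),[0,0]],"top")-rp).ravel()
q=least_squares(g,[.5,-.15,.5]); print("roller",q.x.round(4),q.fun.round(1))
E
```

```text
stand [0.5636 0.2229 0.0458 0.0992] [-0.3  0.1 -0.1 -0.1  0.6  0.3 -0.9  0.1  0.2 -0.2  0.5 -0.3 -0.   0.1
  0.1  0.3  0.5 -0.2 -0.2 -0.1 -0.4  0.1]
roller [ 0.5361 -0.1878  0.4666] [ 1.  -0.6 -1.   0.5]
```

```bash
python3 - <<'E'
from h import *
x,y,a,h=.5636,.2229,.0458,.0992
o=quat(down(a+np.pi/2))
bot.move_pose([x,y,.25],o)
bot.wait(.2); E=wristE(); im=bot.camera("wrist"); np.save("E1.npy",E)
cv2.imwrite("pics/w1.png",im[:,:,::-1])
print(proj(standpts((x,y,a,h)),"wrist",E).round(0).tolist())
bot.set_gripper(0.0)
c,s=np.cos(a),np.sin(a); L=(-.02,-.078)
p=np.array([x+c*L[0]-s*L[1],y+s*L[0]+c*L[1]])
bot.move_linear([*p,.130],speed=.25)
print(bot.move_linear([*p,.075],speed=.03,until_force=4),bot.read_position(),bot.read_ft_force())
bot.move_linear([*p,.15],speed=.2)
print(bot.read_clock())
E
```

```text
[[444.0, 136.0], [205.0, 135.0], [447.0, 108.0], [203.0, 108.0], [430.0, 300.0], [219.0, 300.0], [428.0, 321.0], [221.0, 321.0]]
True [0.54705384 0.14402107 0.10331517] [-1.36157799 -0.28463859  5.85123248]
5.9583
```

View pics/w1.png

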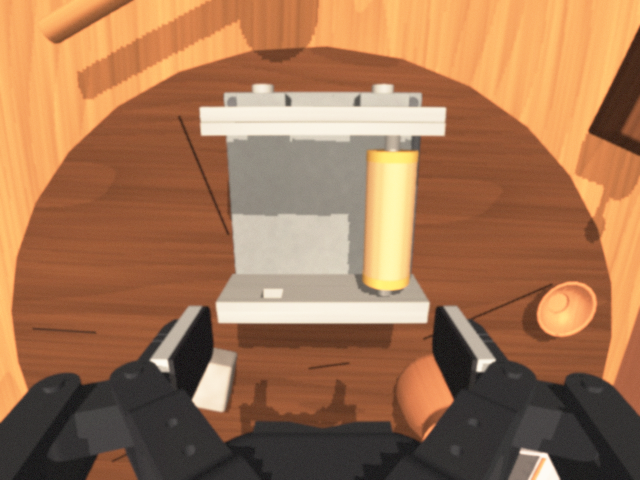

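The wrist picture shows the +y plate's top at rows 108–135 (cols 201–445), the −y plate's top at rows 301–321 (cols 217–430) and the empty recess at about (272, 294). The touch puts the plate top at 0.103, so the recess axis is at about 0.085. I'll refine the stand pose and look at the roller from near.

```bash
python3 - <<'E'
from h import *
from scipy.ndimage import gaussian_filter1d as gf
g=cv2.imread("pics/w1.png").astype(float).sum(2)
def col(rows,lo,hi):
    d=gf(g[rows[0]:rows[1],lo:hi].mean(0),1,order=1); i=np.abs(d).argmax(); return lo+i, d[i]
def row(cols,lo,hi):
    d=gf(g[lo:hi,cols[0]:cols[1]].mean(1),1,order=1); i=np.abs(d).argmax(); return lo+i,d[i]
print("cols",[col(*v) for v in(((112,120),190,210),((123,131),190,210),((112,120),435,455),((123,131),435,455),((305,317),205,230),((305,317),420,440))])
print("rows",[row(*v) for v in(((290,350),100,112),((290,350),128,142),((290,350),295,310),((290,350),313,330),((205,225),100,112),((205,225),128,142),((420,440),100,112),((420,440),128,142),((235,255),295,310),((235,255),313,330),((400,420),313,330))])
E1=np.load("E1.npy")
for st in [(.5636,.2229,.0458,.1033)]: print(proj(standpts(st),"wrist",E1).round(1).tolist())
rx,ry,ra=.5361,-.1878,.4666
bot.set_gripper(1.0)
o=quat(down(ra+np.pi/2)); bot.move_pose([rx,ry,.20],o); bot.wait(.2)
E=wristE(); np.save("E2.npy",E); im=bot.camera("wrist"); cv2.imwrite("pics/w2.png",im[:,:,::-1])
d=np.array([-np.sin(ra),np.cos(ra),0]); m=np.array([rx,ry,.04])
print(proj([m,m-.071*d,m+.091*d,m-.055*d,m+.055*d],"wrist",E).round(1).tolist(), bot.read_clock())
E
```

```text
cols [(np.int64(199), np.float64(113.46094234340927)), (np.int64(200), np.float64(116.20632907840212)), (np.int64(445), np.float64(-114.32081132188519)), (np.int64(445), np.float64(-112.57222603565944)), (np.int64(216), np.float64(112.76795369864934)), (np.int64(428), np.float64(-108.00014381175751))]
rows [(np.int64(106), np.float64(34.365604599945996)), (np.int64(140), np.float64(-40.29857549305184)), (np.int64(302), np.float64(60.22794539190884)), (np.int64(323), np.float64(-149.55604067941695)), (np.int64(106), np.float64(112.34810086283557)), (np.int64(135), np.float64(-121.6821210504439)), (np.int64(107), np.float64(106.7873603325016)), (np.int64(135), np.float64(-112.63575843308061)), (np.int64(302), np.float64(59.01906490788978)), (np.int64(323), np.float64(-142.45991723223378)), (np.int64(323), np.float64(-125.77158835755178))]
[[446.1, 135.8], [203.6, 135.5], [448.5, 107.6], [201.4, 107.3], [430.9, 302.3], [217.9, 302.1], [428.8, 323.3], [219.8, 323.1]]
[[322.9, 220.8], [322.7, 299.4], [323.0, 104.1], [322.8, 282.6], [323.0, 152.5]] 8.2583
```

View pics/w2.png

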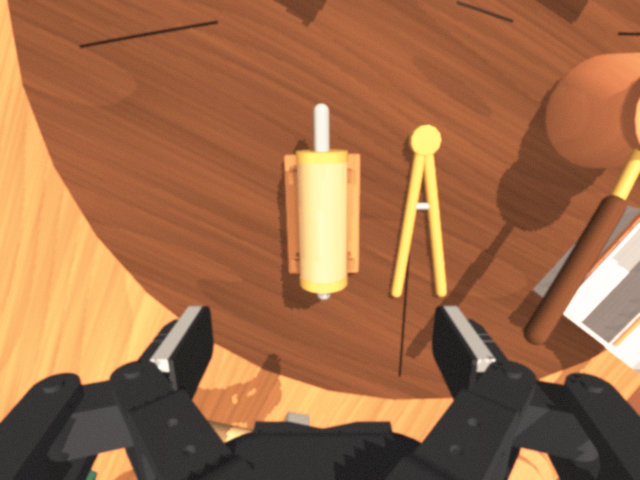

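Roller in w2: sprung tip at (321, 104), fixed end at about (323.5, 298), axis col 322–324. This agrees with the estimate to within about 1 mm, and the dividers are about 75 mm off at mid-roller. The stand needs a −1.6 mm shift in x. Now the pick.

```bash
cat >> h.py <<'E'
SX,SY,SA,TOP=.5636-.0016*np.cos(.0458),.2229-.0016*np.sin(.0458),.0458,.1033
OFF=.022; AX=0.; AY=0.   # grasp offset TCP->axis; roller mid shift along tool x / tool y
def pose(yt,zt,c,th,dx=0.):
    """TCP pose for sprung tip at (yt,zt) in stand frame, pin in by c, tilt th deg (fixed end up)"""
    t=np.radians(th); u=np.array([0,np.cos(t),-np.sin(t)]); z=np.array([0,-np.sin(t),-np.cos(t)])
    mid=np.array([-.045+dx,yt,zt])-(.091-c)*u
    tcp=mid+OFF*z-AX*u
    S=R.from_euler("z",SA); M=R.from_matrix(np.c_[u,np.cross(z,u),z])
    tcp=tcp-AY*np.cross(z,u)
    return S.apply(tcp)+[SX,SY,0], quat(S*M)
E
python3 - <<'E'
from h import *
x,y,a=.5361,-.1878,.4666+.010
o=quat(down(a+np.pi/2))
bot.set_gripper(.8)
bot.move_pose([x,y,.09],o); bot.move_linear([x,y,.018],speed=.12)
bot.set_gripper(0.,grasp_force=90)
print(bot.read_gripper_width(),bot.read_finger_force(),bot.read_position())
bot.move_linear([x,y,.17],speed=.2)
print(bot.read_ft_force())
p,q=pose(.062,.190,0,0); bot.move_pose(p,q)
bot.wait(.2); E=wristE(); np.save("E3.npy",E); im=bot.camera("wrist"); cv2.imwrite("pics/w3.png",im[:,:,::-1])
m=p+[0,0,OFF]; u=R.from_euler("z",SA).apply([0,1,0])
print(proj([m,m+.091*u,m+.055*u],"wrist",E).round(1).tolist())
print(proj(standpts((SX,SY,SA,TOP)),"wrist",E).round(1).tolist())
for th in(20,13,0): print(bot.solve_ik(*pose(.062,.084,0,th)))
print(bot.read_clock())
E
```

```text
0.442824910869541 89.34214353561401 [ 0.53708071 -0.18810407  0.01939614]
[-0.23924805  0.22070226 -3.61722425]
[[325.1, 338.1], [325.0, 65.4], [325.1, 186.8]]
[[582.0, 81.3], [235.8, 78.3], [588.0, 40.2], [233.6, 35.9], [541.2, 315.5], [250.7, 317.3], [535.6, 343.5], [252.7, 345.6]]
[ 0.3943342   0.56698924 -0.24079543  0.88668061 -0.32726664  1.93977481]
[ 0.33510461  0.5322183  -0.30530745  0.799039   -0.21730895  1.86727778]
[ 0.2208196   0.50125691 -0.40362852  0.6659109   0.          1.74581593]
12.8
```

View pics/w3.png

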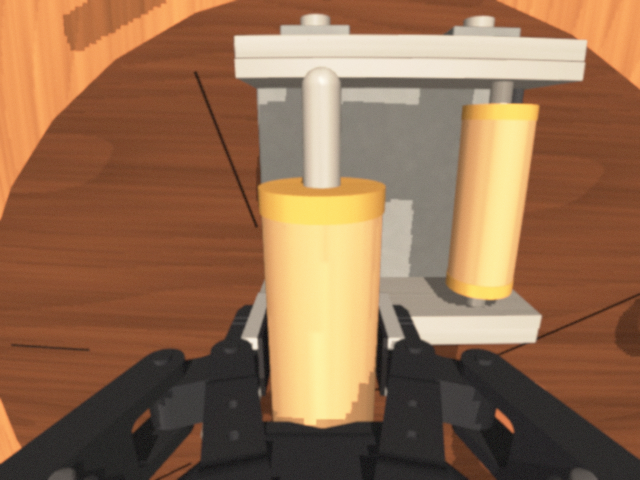

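The roller is held straight. Its tip is at (321.5, 67) against a predicted (325, 65), so it is 1.5 mm toward stand −x, and I'll correct with dx = +1.5 mm. The stand edges match. Next I tilt it and insert the sprung pin.

```bash
sed -i 's/^OFF=.022/OFF=.021/; s/dx=0\.)/dx=.0015)/' h.py; python3 - <<'E'
from h import *
F=lambda:print(bot.read_ft_force().round(1) if hasattr(bot.read_ft_force(),'round') else bot.read_ft_force(),np.round(bot.read_position(),4))
p,q=pose(.062,.150,0,20); bot.move_pose(p,q); F()
p,q=pose(.062,.084,0,20); print(bot.move_linear(p,speed=.08,until_force=6)); F()
p,q=pose(.074,.084,0,20); print(bot.move_linear(p,speed=.03,until_force=6)); F()
bot.wait(.1); print(p); im=bot.camera("scene"); cv2.imwrite("pics/s4.png",cv2.resize(im[130:270,310:450,::-1],(600,600),interpolation=cv2.INTER_CUBIC))
im=bot.camera("wrist"); cv2.imwrite("pics/w4.png",im[:,:,::-1]); print(bot.read_clock())
E
```

```text
[ 0.5 -1.5 -2.7] [0.5197 0.1913 0.1606]
False
[-0.5  0.1 -1.5] [0.5204 0.1903 0.0959]
False
[ 0.3  0.4 -2.6] [0.5194 0.2024 0.0954]
[0.5194032  0.20216029 0.09539029]
14.9333
```

View pics/w4.png

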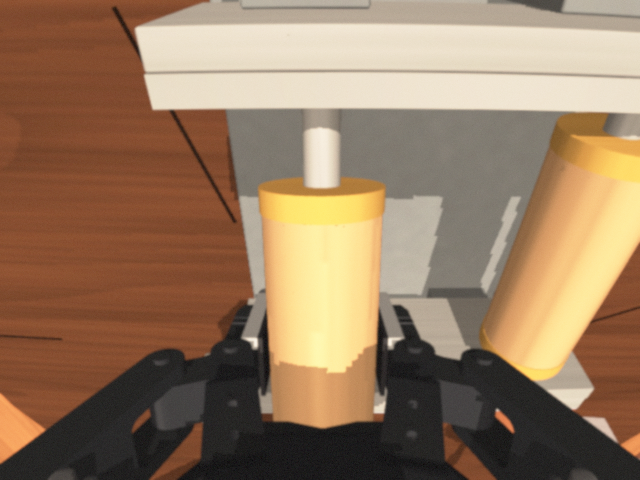

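The pin is under the +y plate's edge with no contact force, so it is in the recess. Now I compress it.

```bash
python3 - <<'E'
from h import *
F=lambda:print(np.round(bot.read_ft_force(),1),np.round(bot.read_position(),4),np.round(bot.read_clock(),1))
for a in [(.077,.0845,.006,20),(.077,.085,.013,18),(.077,.085,.021,14)]:
    p,q=pose(*a); print(bot.move_linear(p,speed=.04,rotation=q,until_force=15)); print(np.round(p,4)); F()
bot.wait(.1);im=bot.camera("wrist"); cv2.imwrite("pics/w5.png",im[:,:,::-1])
E
```

```text
False
[0.519  0.2108 0.0938]
[ 1.1 -5.1 -1.9] [0.5191 0.2101 0.0938] 15.3
False
[0.5187 0.2172 0.0891]
[ 0.5 -7.1 -2.2] [0.5187 0.2153 0.0893] 15.6
False
[0.5184 0.2248 0.0816]
[  2.  -11.3  -1.4] [0.5183 0.2216 0.0817] 16.1
```

View pics/w5.png

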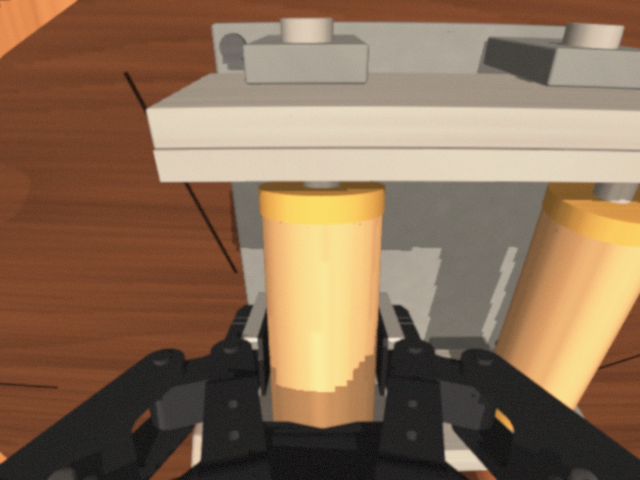

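The force is 11 N and the arm gives about 3 mm, so the pin is in by about 18 mm with no slip in the grip. I'll add that compliance to the command, swing the roller level, then let it spring out.

```bash
python3 - <<'E'
from h import *
import sys
F=lambda:print(np.round(bot.read_ft_force(),1),np.round(bot.read_position(),4),np.round(bot.read_clock(),1))
for a in [(.077,.085,.0248,13),(.077,.085,.0248,7),(.077,.085,.0248,0)]:
    p,q=pose(*a); r=bot.move_linear(p,speed=.04,rotation=q,until_force=10); print(r,np.round(p,4)); F()
    if r: break
bot.wait(.1);im=bot.camera("wrist"); cv2.imwrite("pics/w6.png",im[:,:,::-1])
E
```

```text
False [0.5182 0.2286 0.0794]
[  1.4 -13.2  -1.8] [0.5182 0.225  0.0796] 16.5
False [0.5181 0.2296 0.0722]
[  1.5 -12.   -2.9] [0.518  0.2253 0.0721] 16.8
False [0.5181 0.2316 0.064 ]
[  1.1 -12.5  -3.6] [0.5179 0.2272 0.0634] 17.2
```

View pics/w6.png

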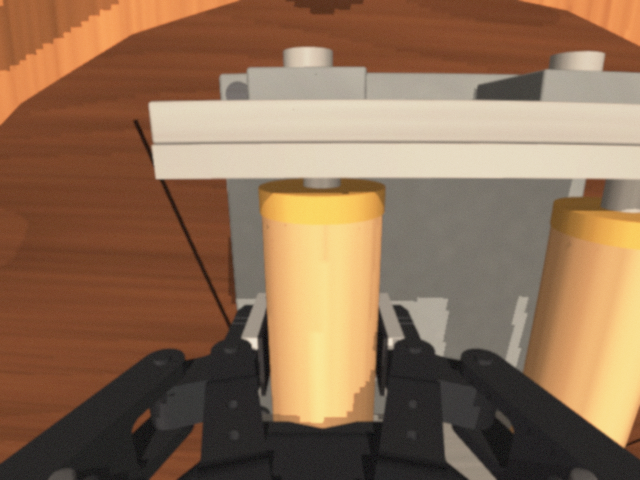

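The roller is level between the plates, with only its weight and the spring showing. Now I let it out toward −y.

```bash
python3 - <<'E'
from h import *
F=lambda:print(np.round(bot.read_ft_force(),1),np.round(bot.read_position(),4),np.round(bot.read_clock(),1))
for c in(.016,.012,.009):
    p,q=pose(.077,.085,c,0); r=bot.move_linear(p,speed=.03,rotation=q,until_force=11); print(r,np.round(p,4)); F()
    if r: break
bot.wait(.1);im=bot.camera("wrist"); cv2.imwrite("pics/w7.png",im[:,:,::-1])
E
```

```text
False [0.5185 0.2228 0.064 ]
[ 1.6 -9.6 -4. ] [0.5184 0.2202 0.0636] 17.8
False [0.5186 0.2188 0.064 ]
[ 1.  -7.2 -4.8] [0.5186 0.2168 0.0636] 18.0
False [0.5188 0.2158 0.064 ]
[ 0.9 -5.4 -4.3] [0.5188 0.2144 0.0637] 18.3
```

It moved freely to the bottom of the recess, and the spring force of 5.4 N matches a pin about 7–8 mm in. I'll release and check.

```bash
python3 - <<'E'
from h import *
bot.set_gripper(.62); print(np.round(bot.read_ft_force(),1))
p=np.array(bot.read_position()); bot.move_linear(p+[0,0,.13],speed=.12); bot.set_gripper(1.)
q=quat(down(SA+np.pi/2)); bot.move_pose([SX,SY,.26],q); bot.wait(.2)
im=bot.camera("wrist"); cv2.imwrite("pics/w8.png",cv2.resize(im[80:350,170:480,::-1],(689,600),interpolation=cv2.INTER_CUBIC))
im=bot.camera("scene"); cv2.imwrite("pics/s8.png",cv2.resize(im[130:270,310:450,::-1],(600,600),interpolation=cv2.INTER_CUBIC)); print(bot.read_clock())
E
```

```text
[-0.9 -0.1 -0.2]
21.1167
```

View pics/w8.png

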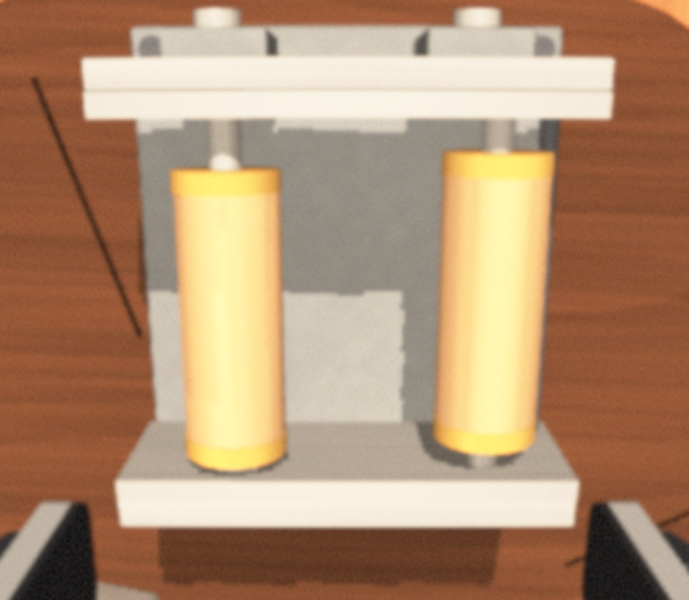

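The roller sits parallel to the other one and level. Its centre is about 6 mm toward −y, as expected with the fixed pin home and the sprung pin about 8 mm in. I'm handing it in.

```bash
python3 -c "
from cell import bot
print(bot.close_job())"
```

```text
the job is handed in; nothing more can be done
None
```

I fitted the roller in the empty place of the stand, released it and handed the job in at about 21 s; no verdict came back, but the last picture and the force readings fit both pins being home in their recesses.

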